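# Roll a feed roller into its V-block

### The arm

A 6-joint arm with a two-finger parallel gripper is mounted at the origin on a cart in front of the work surface, level with it; the furniture and walls round the work are solid. World frame = base frame: x ahead of the robot, y to its left, z up, the work surface at z = 0. Lengths are in mm, angles in rad, forces in N, time in s.
With the tool pointing down it reaches from about 275 to 1000 mm from the base axis. Payload 8.4 kg.
Tool frame: the origin (TCP) lies between the finger pads; the fingertips stand 22 mm ahead of it and the grasp point (between the pads) lies 3 mm ahead of it; z points along the fingers, y is the line along which they close (so a half turn about z gives the same grasp; the last joint's range is limited). The gripper opens to 85 mm and grips with 20 to 120 N. Pads are 22 mm wide; open, the fingers measure 114 mm over their backs; the gripper's body (76 mm by 85 mm) begins 54 mm behind the grasp point. The pads swing forward as they close: fully open they stand 13 mm farther back than shut.
Start: joints at [1.22, 0.353, 1.633, -0, 1.155, -0.002], TCP at [213.605, 587.368, 253.281] pointing down, gripper open.
Joint ranges: [-2.63, 2.63], [-0.92, 2.1], [0.06, 2.66], [-1.3, 4.44], [0, 2.69], [-3.02, 3.02]. Speed limits (rad/s): [2.22, 2.22, 2.79, 3.14, 3.14, 3.14].

### API

Orientations are given as [roll, pitch, yaw] about the fixed x, y, z axes, in that order (R = Rz(yaw) Ry(pitch) Rx(roll)).
In Python, from rig import r, grab_frame gives the robot as it stands.
- The arm moves only by the shell command python3 -m inch 'ROWS' [FORCE]. ROWS is JSON, a list of rows, each a list of 7 numbers: the turn, a rotation vector about the tool's x, y, z as a fraction of full scale, then the shift along the tool's x, y, z as a fraction of full scale, then the closure, from 0 (fully open) to 1 (shut). In form: [[rx, ry, rz, dx, dy, dz, fingers], ...]. A call has 1 to 8 rows; each row shifts and turns the commanded pose from where the row before left it, along the tool's axes as they then stand; what a row does not reach is not made up. Full scale, the value 1, is 2.5 cm for a shift and pi rad for a turn. A row lasts 1/12 s, in which the tool goes at most 41.7 mm and 7.16 degrees, less where a joint would pass 70% of its speed; a pose out of reach is approached as far as the arm can. A call with a number of a shift or a turn outside -1 to 1 is refused whole. A call with a gripper value outside its range is refused whole. The fingers move at their own pace and stop on an object; FORCE is the grip in N (left out, the last holds). Time passes only in rows, so rows that do not move let the fingers close. It gives the time, the measured TCP pose, the force, the opening and the grip force at its end, in the units of the state.
- r.sense(): the state, without advancing time (a new reading comes with each control period).
- grab_frame(name): name is "scene" or "top" or "wrist"; returns a dict with "pixels" (384x512x3 uint8, red, green, blue), "z_map" (384x512 float32, mm along the optical axis (not along the pixel's ray), 0 where there is no reading), "vertical_fov" (degrees; the focal length in pixels is half the picture's height over the tangent of half this angle, whatever the lens; pixels are square), "cx", "cy" (the principal point, pixels), "dist" ([k1, k2, p1, p2, k3] as OpenCV has them; the pictures are not rectified), "cam_to_world" (4x4, takes a point from camera to world coordinates). Camera axes: x right, y down, z forward; pixel columns grow to the right and rows downward; lengths in mm; the calibration is good to about 2 mm. A picture is of the moment at which its call begins.
- r.sign_off(): hands the job in; it is judged then, once.
The state is a dict: "clock": time; "qpos": joint angles; "qvel": joint speeds; "joint_efforts": joint torques, N m; "eef_pos": TCP position; "tcp_rot": TCP orientation; "contact_force": force on the tool from outside, world axes, zero at the start; "wrist_torque": the same for the moment, N m; "opening": opening from 0.0 (shut) to 1.0 (fully open); "grasp_force": force on a finger pad.
Only numpy, scipy, OpenCV 4.12 (cv2) and the standard library are available. Lean on these libraries where they do the work, as an engineer would, in place of code of your own. Each camera call takes 0.05 s, during which the arm holds its last target. There are 200 camera calls.

### The job

Roll the bare metal feed roller along the bench by pushing on its side, up the low ramp and over into the groove of the steel V-block, then push on its free end so that it slides along the groove until its far end rests against the upright end stop. Use only the fingertips or the outside of the fingers: do not pinch, lift or carry the roller, and leave the tape roll and the thread spools where they stand.

Things in the scene. Friction and masses are not known exactly. Their poses are not given: they have to be found in the camera images.
- roller: Loose smooth metal roller, 0.25-0.5 kg, on the ramp side of the V-block, up to 0.15 rad off parallel. Body 40 mm diameter, 100 mm long; a 13 mm dark journal sticks out 10 mm at each end (120 mm overall). Origin on its axis at mid length, 20 mm above the bench; x = long axis (y, z turn as it rolls). Rolls straight across its axis, may roll back off the ramp; pushed above mid-height it may wedge.
- v_block: Steel V-block fixed to the bench; origin at bench height under the groove's middle. x = along the groove towards the end stop; y = level, towards the ramp; z up. Groove and ramp span x = -65 to +55 mm, open at -65. Ramp: from the bench at y = +93 mm up to the ridge. A foot with two bolts reaches to y = -66 mm.
- ridge (a point): Mid point of the ridge between ramp and groove: V-block x = 0, y = +18 mm, 14 mm above the bench.
- groove (a point): Point on the axis of a seated roller: V-block x = 0, y = 0, 24 mm above the bench. The groove's walls lean 45 degrees either side; the one beyond rises to 32 mm at y = -36 mm. Slid fully to the stop, the roller's origin is at V-block x = -5 mm; at the start it is 20 to 35 mm short of that along x, and 140 to 200 mm away along y.
- stop_face (a point): The point on the face of the V-block's upright end stop where the roller's axis meets it: V-block x = +55 mm, y = 0, 24 mm above the bench. The stop plate is 8 mm thick, 40 mm high and spans y = -46 to +22 mm of the V-block.
- tape_roll: Loose bystander: standing roll of white-silver tape, 55 mm diameter, 50 mm tall, origin at the centre of its underside.
- spool: Loose bystander: thread spool standing beyond the V-block's end stop, 30 mm diameter, 40 mm tall, origin at the centre of its underside.
- spool_b: Loose bystander: thread spool standing to the left of the work, 30 mm diameter, 40 mm tall, origin at the centre of its underside.

How it is judged (in metres and radians):
On the way:
1. the roller lies in the V groove (y of roller in the frame of v_block between -0.004 and 0.004 m and z of roller in the frame of v_block between 0.02 and 0.0275 m and angle between the x axis of roller and the x axis of v_block, either way round below 0.06 rad), for 0.2 s.
At the end, for the whole second after the job is handed in: The roller rests in the V groove (axis within 4 mm of the groove's middle plane, within about 4 mm of its seated height, parallel within 0.06 rad), its end within 3.5 mm of the end stop, at rest (all of step 1 and x of roller in the frame of v_block between -0.0085 and -0.002 m and linear speed of roller below 0.01 m/s); the robot touches nothing.
It fails at once if the roller is lifted off the bench on its way (axis more than 12 mm above its rolling height) (y of roller in the frame of v_block above 0.1 m and height (world z) of roller above 0.032 m).
It fails at once if the roller is lifted (axis more than 46 mm above the bench; rolling over the ridge it reaches 34 mm) (height (world z) of roller above 0.046 m).
It fails at once if the roller is tipped up on end (more than 30 degrees) (angle between roller's own x axis and vertical below 1.05 rad).
It fails at once if the tape roll or a thread spool is moved more than 15 mm (distance of any of tape_roll, spool, spool_b from where it was at the start of the episode above 0.015 m).
It also fails if it takes over 53 s, if anything falls off the work surface, if the arm or the gripper's body presses on something with over 40 N, if the wrist force passes 120 N, or if a joint passes its speed limit or range.

## Working session

There is one attempt and no reset: what is moved stays moved. The work goes in short steps, Python scripts to look and compute and a shell command to move; the robot and the scene stay as the last step left them, time stands still between calls to the robot, and variables do not carry over. Pictures are saved under pics/ and viewed, at most 10 in all, crops included, and the job is handed in when it is done.

```bash
ls; mkdir -p pics
cat > h.py <<'E'
import numpy as np, cv2
from rig import r, grab_frame
def cloud(f):
    H,W=f["z_map"].shape; fl=H/2/np.tan(np.radians(f["vertical_fov"])/2)
    K=np.array([[fl,0,f["cx"]],[0,fl,f["cy"]],[0,0,1]])
    u,v=np.meshgrid(np.arange(W,dtype=float),np.arange(H,dtype=float))
    p=cv2.undistortPoints(np.stack([u,v],-1).reshape(-1,1,2),K,np.array(f["dist"],float)).reshape(H,W,2)
    z=f["z_map"].astype(float); c=np.dstack([p[...,0]*z,p[...,1]*z,z])
    T=np.array(f["cam_to_world"]); P=c@T[:3,:3].T+T[:3,3]; P[z==0]=np.nan
    return P
E
python3 - <<'E'
from h import *
s=r.sense(); print({k:np.round(s[k],3) for k in('clock','eef_pos','tcp_rot','contact_force','opening')})
for n in("top","scene"):
    f=grab_frame(n); cv2.imwrite(f"pics/{n}0.png",f["pixels"][...,::-1]); np.save(f"{n}0.npy",cloud(f))
    print(n,np.round(f["cam_to_world"],2).tolist(),f["vertical_fov"])
E
```

```text
pics
{'clock': np.float64(0.0), 'eef_pos': array([213.461, 586.939, 252.554]), 'tcp_rot': array([-3.14 , -0.   ,  2.793]), 'contact_force': array([-0.567, -0.36 , -0.008]), 'opening': np.float64(0.997)}
top [[0.12, -0.97, 0.21, 394.09], [-0.99, -0.12, 0.02, -63.17], [0.01, -0.21, -0.98, 875.17], [0.0, 0.0, 0.0, 1.0]] 54.62794951964379
scene [[0.64, -0.42, 0.65, 7.18], [-0.77, -0.35, 0.53, -506.32], [0.01, -0.84, -0.54, 510.56], [0.0, 0.0, 0.0, 1.0]] 53.59637595504949
```

View pics/top0.png

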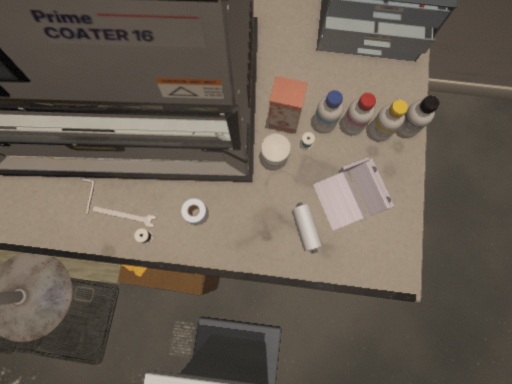

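View pics/scene0.png

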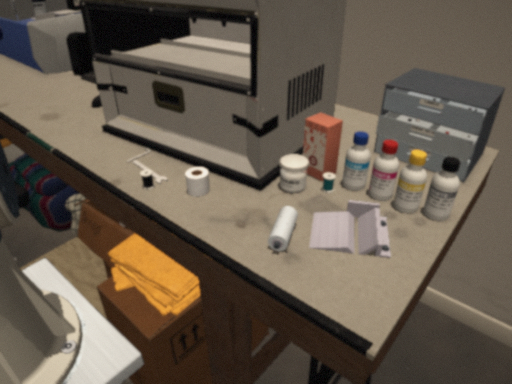

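The top view shows the roller at about (307,228), with the V-block to its right at (352,195): ramp on the left, groove on the right. The tape roll is at (194,211), and the spools are at (308,139) and (142,236). Next I'll fit the poses to the depth data.

```bash
cat > fit.py <<'E'
from h import *
from scipy.optimize import minimize
def vmodel(p,x,y,z):
    c,s=np.cos(p[2]),np.sin(p[2]); dx,dy=x-p[0],y-p[1]; X=c*dx+s*dy; Y=-s*dx+c*dy
    h=np.where(Y>18,14*(93-Y)/75,np.maximum(0,abs(Y)-4.28)); h=np.where(Y<-36,32,h)
    ing=(X>-65)&(X<55)&(Y<93)&(Y>-42)
    h=np.where(ing,h,0); h=np.where((X>=55)&(X<63)&(Y>-46)&(Y<22),40,h)
    use=~((Y<-36)&(Y>-75)&(abs(X)<75))
    return np.where(use,np.minimum(abs(h-z),12),4)
def rollerfit(P,p0):
    # p: x,y,yaw ; cylinder surface r20 axis at z=20, points above 9
    d=P[(np.hypot(P[:,0]-p0[0],P[:,1]-p0[1])<75)&(P[:,2]>9)&(P[:,2]<48)]
    q=d[:,:2]; m=q.mean(0); u,s,vt=np.linalg.svd(q-m); return d,m,vt[0]
E
python3 - <<'E'
from fit import *
for n in("top","scene"):
    P=np.load(n+"0.npy"); pix={"top":[(307,228),(352,195),(194,207),(308,139),(142,236)],"scene":[(284,228),(350,230),(197,180),(328,180),(147,178)]}[n]
    for u,v in pix: print(n,(u,v),np.round(P[v,u],1))
    Q=P.reshape(-1,3); Q=Q[np.isfinite(Q[:,0])]
    c=P[pix[1][1],pix[1][0]]
    R=Q[(np.hypot(Q[:,0]-c[0],Q[:,1]-c[1])<150)&(Q[:,2]<45)&(Q[:,2]>-15)]
    zo=np.median(R[:,2][R[:,2]<5]); print("bench",zo,len(R))
    rc=P[pix[0][1],pix[0][0]]
    R=R[np.hypot(R[:,0]-rc[0],R[:,1]-rc[1])>0]
    best=None
    for a in np.arange(-.6,1.2,.1):
      for dx in(-20,0,20):
        for dy in(-40,-15,10):
          p=np.array([c[0]+dx,c[1]+dy,a]); f=lambda p:vmodel(p,*R.T).mean()
          v=f(p)
          if best is None or v<best[0]: best=(v,p)
    o=minimize(f,best[1],method="Nelder-Mead",options=dict(initial_simplex=best[1]+np.array([[0,0,0],[12,0,0],[0,12,0],[0,0,.12]])))
    print("vblock",o.fun,np.round(o.x,3))
    d,m,ax=rollerfit(Q,rc); t=(d[:,:2]-m)@ax; w=(d[:,:2]-m)@[-ax[1],ax[0]]
    print("roller",m,np.arctan2(ax[1],ax[0]),np.percentile(t,[1,99]),np.percentile(w,[1,99]),d[:,2].max(),len(d))
E
```

```text
top (307, 228) [ 500.6 -154.5   37.2]
top (352, 195) [ 594.6 -255.1   13.5]
top (194, 207) [518.  108.   27.9]
top (308, 139) [ 717.6 -137.4   22. ]
top (142, 236) [437.1 209.2  41.8]
bench -0.2536278514045307 11948
vblock 2.0562823330350137 [ 6.07879e+02 -2.69834e+02  4.94000e-01]
roller [ 501.80987352 -154.61745675] -2.724791236356235 [-57.5362729   55.44618605] [-17.42891356  20.38567425] 43.487926658144715 805
scene (284, 228) [ 484.1 -170.5   38.6]
scene (350, 230) [ 596.2 -259.4    9.3]
scene (197, 180) [488.1  84.7  45.4]
scene (328, 180) [ 699.5 -140.1   34.9]
scene (147, 178) [431.7 204.3  30.2]
bench -0.09174567961264302 10563
vblock 1.9339852582818386 [ 6.07510e+02 -2.68149e+02  4.99000e-01]
roller [ 490.39096573 -164.18419482] -2.761123514755888 [-63.44017252  44.53941248] [-21.16847975  17.22514546] 42.49660858681483 810
```

```bash
python3 -c "
import cv2
a=cv2.imread('pics/top0.png')[140:270,260:410];cv2.imwrite('pics/topc.png',cv2.resize(a,None,fx=4.5,fy=4.5,interpolation=2))"
```

```text
(no output)
```

View pics/topc.png

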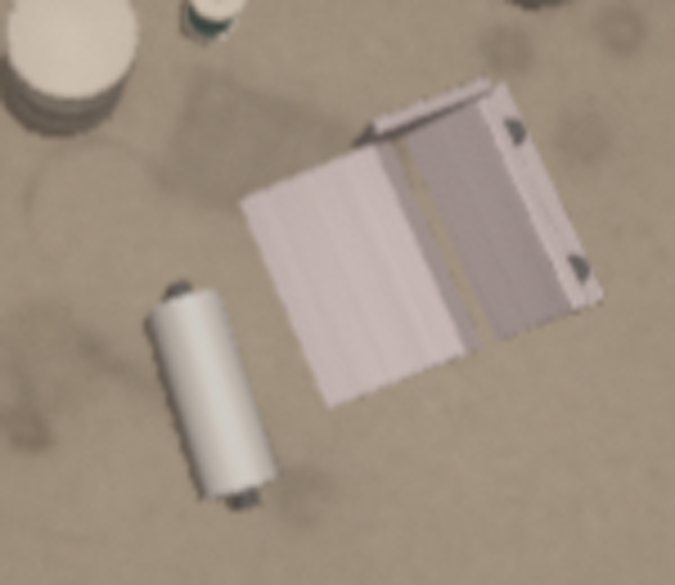

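Both cameras agree on the V-block: about (607.7, -269), yaw 0.497. The roller is at about (501, -156), yaw 0.417. In the enlarged crop the end stop is at the top (430,105), the foot is on the right, and the ramp's low edge faces the roller.

I'll set the tool's y axis parallel to the roller and push with both half-open fingers, so the push also controls its yaw.

```bash
python3 -m inch '[[0,0,0.032,0,0,0,0.4],[0,0,0.032,0,0,0,0.4],[0,0,0.032,0,0,0,0.4],[0,0,0.032,0,0,0,0.4],[0,0,0.032,0,0,0,0.4],[0,0,0.032,0,0,0,0.4],[0,0,0.032,0,0,0,0.4],[0,0,0.032,0,0,0,0.4]]' 30
python3 -m inch '[[0,0,0,-1,-0.05,0,0.4],[0,0,0,-1,-0.05,0,0.4],[0,0,0,-1,-0.05,0,0.4],[0,0,0,-1,-0.05,0,0.4],[0,0,0,-1,-0.05,0,0.4],[0,0,0,-1,-0.05,0,0.4],[0,0,0,-1,-0.05,0,0.4],[0,0,0,-1,-0.05,0,0.4]]'
python3 -m inch '[[0,0,0,-1,-0.05,0,0.4],[0,0,0,-1,-0.05,0,0.4],[0,0,0,-1,-0.05,0,0.4],[0,0,0,-1,-0.05,0,0.4],[0,0,0,-1,-0.05,0,0.4],[0,0,0,-1,-0.05,0,0.4],[0,0,0,-1,-0.05,0,0.4],[0,0,0,-1,-0.05,0,0.4]]'
python3 -m inch '[[0,0,0,-1,-0.05,0,0.4],[0,0,0,-1,-0.05,0,0.4],[0,0,0,-1,-0.05,0,0.4],[0,0,0,-1,-0.05,0,0.4],[0,0,0,-1,-0.05,0,0.4],[0,0,0,-1,-0.05,0,0.4],[0,0,0,-1,-0.05,0,0.4],[0,0,0,-1,-0.05,0,0.4]]'
```

```text
clock: 0.77
eef_pos: [213.5, 587.1, 252.8]
tcp_rot: [-3.141, 0.001, 1.984]
contact_force: [0.7, 0.6, 0.4]
opening: 0.6
grasp_force: 0.0
clock: 1.43
eef_pos: [285.7, 399.2, 253.0]
tcp_rot: [-3.141, 0.0, 1.989]
contact_force: [-0.3, -1.3, -0.7]
opening: 0.596
grasp_force: 0.0
clock: 2.1
eef_pos: [357.6, 212.4, 253.2]
tcp_rot: [-3.141, 0.0, 1.989]
contact_force: [0.2, 0.1, 0.2]
opening: 0.598
grasp_force: 0.0
clock: 2.77
eef_pos: [429.7, 25.5, 253.2]
tcp_rot: [-3.141, -0.0, 1.988]
contact_force: [0.2, 1.3, 0.3]
opening: 0.599
grasp_force: 0.0
```

```bash
python3 -m inch '[[0,0,0,-0.93,-0.07,0.5,0.4],[0,0,0,-0.93,-0.07,0.5,0.4],[0,0,0,-0.93,-0.07,0.5,0.4],[0,0,0,-0.93,-0.07,0.5,0.4],[0,0,0,-0.93,-0.07,0.5,0.4],[0,0,0,-0.93,-0.07,0.5,0.4],[0,0,0,0,0,1,0.4],[0,0,0,0,0,1,0.4]]'
python3 -m inch '[[0,0,0,0,0,1,0.4],[0,0,0,0,0,1,0.4],[0,0,0,0,0,0.8,0.4],[0,0,0,0,0,0.2,0.4],[0,0,0,0,0,0,0.4]]'
python3 - <<'E'
from fit import *
f=grab_frame("wrist"); cv2.imwrite("pics/w1.png",f["pixels"][...,::-1]); Q=cloud(f).reshape(-1,3); Q=Q[np.isfinite(Q[:,0])]
f=grab_frame("scene"); cv2.imwrite("pics/s1.png",cv2.resize(f["pixels"][140:290,200:420,::-1],None,fx=3.6,fy=3.6))
d,m,ax=rollerfit(Q,(501,-156)); print(len(d))
if len(d): t=(d[:,:2]-m)@ax; print(m,np.arctan2(*ax[::-1]),np.percentile(t,[1,99]))
E
```

```text
clock: 3.43
eef_pos: [477.4, -106.4, 127.7]
tcp_rot: [3.14, 0.001, 1.987]
contact_force: [-0.2, 0.5, -1.0]
opening: 0.602
grasp_force: 0.0
clock: 3.85
eef_pos: [475.4, -104.7, 52.0]
tcp_rot: [-3.139, -0.002, 1.989]
contact_force: [0.2, -0.3, -0.1]
opening: 0.603
grasp_force: 0.0
5849
[ 488.94675074 -137.9044602 ] 0.586211439574555 [-35.12149796  41.5534279 ]
```

View pics/s1.png

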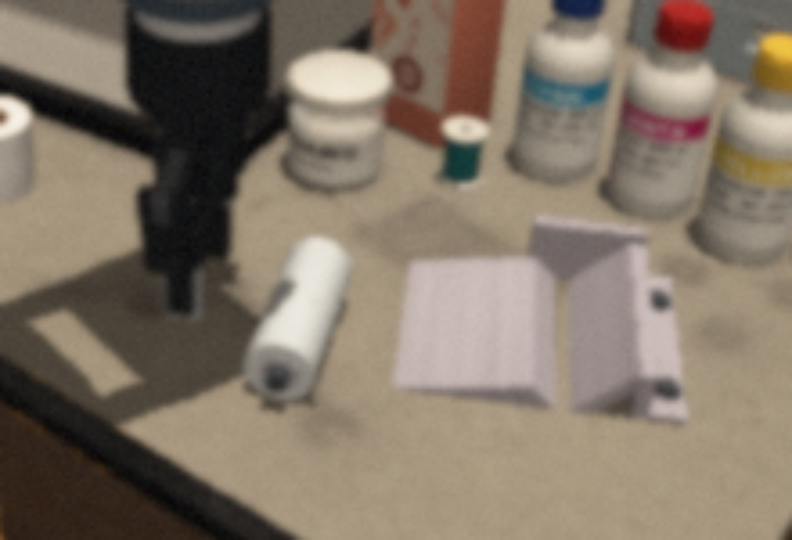

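The fingers are clear of the roller, which lies at about (298,320) in the crop, and the ramp is beyond it. I'll lower the tool and make contact slowly.

```bash
python3 -m inch '[[0,0,0,0,0,0.4,0.4],[0,0,0,0,0,0.4,0.4],[0,0,0,-0.2,0,0,0.4],[0,0,0,-0.2,0,0,0.4],[0,0,0,-0.2,0,0,0.4],[0,0,0,-0.15,0,0,0.4],[0,0,0,-0.15,0,0,0.4],[0,0,0,-0.15,0,0,0.4]]'
python3 -m inch '[[0,0,0,-0.15,0,0,0.4],[0,0,0,-0.15,0,0,0.4],[0,0,0,-0.15,0,0,0.4],[0,0,0,0,0,0,0.4]]'
cat > where.py <<'E'
from fit import *
import sys
from scipy.optimize import least_squares
V=np.array([607.7,-269,.497]); c,s=np.cos(V[2]),np.sin(V[2])
def toV(x,y): return np.round([c*(x-V[0])+s*(y-V[1]),-s*(x-V[0])+c*(y-V[1])],1)
e=r.sense(); print("tcp V",toV(*e["eef_pos"][:2]),"z",np.round(e["eef_pos"][2],1),"yaw",np.round(e["tcp_rot"][2]-V[2]-np.pi/2,3))
for n in("top","scene"):
    f=grab_frame(n); P=cloud(f); px=f["pixels"].astype(float)
    g=px.mean(-1); sat=px.max(-1)-px.min(-1)
    X=c*(P[...,0]-V[0])+s*(P[...,1]-V[1]); Y=-s*(P[...,0]-V[0])+c*(P[...,1]-V[1]); Z=P[...,2]
    floor=np.where((Y>18)&(Y<93)&(X>-65)&(X<55),14*(93-Y)/75,0)
    m=(X>-130)&(X<50)&(Y<180)&(Y>-25)&(Z<62)&(Z>floor+8)&(g>115)
    if len(sys.argv)>1: m&=(Y<float(sys.argv[1]))&(Y>float(sys.argv[1])-50)
    x,y,z=X[m],Y[m],Z[m]
    if len(x)<30: print(n,"few",len(x)); continue
    # cylinder r=20: params y0,slope,z0
    fn=lambda p:np.hypot((y-p[0]-p[1]*(x+40)),z-p[2])-20
    o=least_squares(fn,[np.median(y),0,24],loss="soft_l1",f_scale=2)
    y0,k,z0=o.x; lo,hi=np.percentile(x,[1,99])
    print(n,"roller y(x=-40)=%.1f ang=%.3f z=%.1f xspan %.1f..%.1f n=%d"%(y0,np.arctan(k),z0,lo,hi,len(x)))
E
python3 where.py
```

```text
clock: 4.62
eef_pos: [487.6, -129.5, 33.5]
tcp_rot: [3.141, 0.0, 1.988]
contact_force: [0.3, 0.5, 0.0]
opening: 0.602
grasp_force: 0.0
clock: 4.95
eef_pos: [492.3, -139.9, 33.4]
tcp_rot: [3.141, 0.001, 1.988]
contact_force: [-0.4, -0.2, 0.3]
opening: 0.599
grasp_force: 0.0
tcp V [-39.9 168.5] z 33.4 yaw -0.08
top roller y(x=-40)=-4.2 ang=0.026 z=24.6 xspan -10.6..49.5 n=178
scene roller y(x=-40)=88.0 ang=-0.820 z=20.9 xspan -90.4..45.9 n=924
```

```bash
python3 where.py 165; sed -i 's/(g>115)/(g>100)/' where.py; python3 where.py 172
```

```text
tcp V [-40.  169.2] z 33.3 yaw -0.079
top few 0
scene roller y(x=-40)=133.1 ang=-0.094 z=20.0 xspan -90.8..9.9 n=548
tcp V [-40.1 169.5] z 33.2 yaw -0.079
top few 0
scene roller y(x=-40)=132.2 ang=-0.061 z=19.8 xspan -90.6..9.1 n=515
```

```bash
python3 -m inch '[[0,0,-0.013,-0.15,0,0,0.4],[0,0,-0.0125,-0.15,0,0,0.4],[0,0,0,-0.15,0,0,0.4],[0,0,0,-0.15,0,0,0.4],[0,0,0,-0.15,0,0,0.4],[0,0,0,-0.15,0,0,0.4],[0,0,0,-0.15,0,0,0.4],[0,0,0,-0.15,0,0,0.4]]'; python3 where.py 150; python3 where.py 145
```

```text
clock: 5.92
eef_pos: [505.9, -166.1, 33.3]
tcp_rot: [-3.142, -0.0, 2.068]
contact_force: [-0.2, -0.5, -0.8]
opening: 0.601
grasp_force: 0.1
tcp V [-40.4 138.9] z 33.3 yaw 0.0
top few 0
scene roller y(x=-40)=105.0 ang=-0.015 z=19.8 xspan -91.9..8.5 n=429
tcp V [-40.3 138.6] z 33.3 yaw 0.0
top few 0
scene roller y(x=-40)=102.5 ang=-0.030 z=19.7 xspan -92.7..7.2 n=472
```

```bash
python3 -m inch '[[0,0,0,-0.15,0,0,0.4],[0,0,0,-0.15,0,0,0.4],[0,0,0,-0.15,0,0,0.4],[0,0,0,-0.15,0,0,0.4],[0,0,0,-0.15,0,0,0.4],[0,0,0,-0.15,0,0,0.4],[0,0,0,-0.15,0,-0.05,0.4],[0,0,0,-0.15,0,-0.05,0.4]]'; python3 where.py 117; python3 where.py 112
```

```text
clock: 6.78
eef_pos: [520.1, -192.4, 35.8]
tcp_rot: [-3.141, -0.0, 2.069]
contact_force: [-1.5, 1.7, 0.6]
opening: 0.606
grasp_force: 1.1
tcp V [-40.5 109.2] z 35.8 yaw 0.001
top few 0
scene roller y(x=-40)=79.4 ang=0.038 z=22.9 xspan -92.9..7.4 n=565
tcp V [-40.1 108.3] z 36.1 yaw 0.001
top few 0
scene roller y(x=-40)=80.6 ang=0.008 z=22.8 xspan -92.9..6.0 n=681
```

```bash
python3 -m inch '[[0,0,0,-0.15,0,-0.03,0.4],[0,0,0,-0.15,0,-0.03,0.4],[0,0,0,-0.15,0,-0.03,0.4],[0,0,0,-0.15,0,-0.03,0.4],[0,0,0,-0.15,0,-0.03,0.4],[0,0,0,-0.15,0,-0.03,0.4],[0,0,0,-0.15,0,-0.03,0.4],[0,0,0,-0.15,0,-0.03,0.4]]'; python3 where.py 90
```

```text
clock: 7.65
eef_pos: [534.6, -218.9, 41.9]
tcp_rot: [3.142, 0.0, 2.069]
contact_force: [-1.0, 1.9, 0.8]
opening: 0.603
grasp_force: 1.1
tcp V [-40.4  78.9] z 41.9 yaw 0.001
top few 0
scene roller y(x=-40)=48.8 ang=0.071 z=28.7 xspan -93.1..7.5 n=523
```

```bash
python3 -m inch '[[0,0,0,-0.12,0,-0.02,0.4],[0,0,0,-0.12,0,-0.02,0.4],[0,0,0,-0.12,0,-0.02,0.4],[0,0,0,-0.12,0,-0.02,0.4],[0,0,0,-0.12,0,-0.02,0.4],[0,0,0,-0.12,0,-0.02,0.4],[0,0,0,-0.12,0,-0.02,0.4],[0,0,0,-0.12,0,-0.02,0.4]]'; python3 where.py 62
```

```text
clock: 8.42
eef_pos: [546.0, -239.9, 45.8]
tcp_rot: [-3.142, -0.0, 2.069]
contact_force: [-0.2, 2.8, 1.1]
opening: 0.598
grasp_force: 1.1
tcp V [-40.4  55. ] z 45.8 yaw 0.001
top few 6
scene roller y(x=-40)=25.3 ang=0.031 z=32.8 xspan -93.2..6.6 n=610
```

```bash
python3 -m inch '[[0,0,0,-0.1,0,-0.02,0.4],[0,0,0,-0.1,0,-0.02,0.4],[0,0,0,-0.1,0,-0.02,0.4],[0,0,0,-0.1,0,0,0.4],[0,0,0,-0.1,0,0,0.4],[0,0,0,0,0,0,0.4]]'; python3 where.py 40; python3 where.py 32
```

```text
clock: 9.02
eef_pos: [552.4, -251.3, 47.4]
tcp_rot: [3.141, 0.001, 2.068]
contact_force: [-0.1, 0.3, -0.7]
opening: 0.601
grasp_force: 0.0
tcp V [-40.2  42. ] z 47.4 yaw 0.001
top few 3
scene roller y(x=-40)=0.5 ang=0.023 z=23.7 xspan -92.4..9.9 n=653
tcp V [-40.4  42.6] z 47.3 yaw 0.001
top few 3
scene roller y(x=-40)=0.8 ang=-0.001 z=23.7 xspan -92.6..11.5 n=799
```

The roller is seated in the groove (y about 0.5, z about 23.7). Next I'll back off, rise, shut the fingers and go round to the free end.

```bash
python3 -m inch '[[0,0,0,0.5,0,0,0.4],[0,0,0,0,0,-1,0.4],[0,0,0,0,0,-1,0.7],[0,0,0,-0.5,-1,-0.4,1],[0,0,0,-0.6,-1,0,1],[0,0,0,-0.6,-1,0,1],[0,0,0,-0.5,-1,0,1],[0,0,0,0,-0.12,0,1]]'
python3 -m inch '[[0,0,0,0,0,0.8,1],[0,0,0,0,0,0.8,1],[0,0,0,0,0,0.6,1],[0,0,0,0,0,0.5,1],[0,0,0,0,0,0.2,1],[0,0,0,0,0,0,1]]'; python3 where.py 25
python3 - <<'E'
from h import *
f=grab_frame("scene"); cv2.imwrite("pics/s2.png",cv2.resize(f["pixels"][140:290,200:420,::-1],None,fx=3.6,fy=3.6))
E
```

```text
clock: 9.88
eef_pos: [479.3, -339.2, 107.4]
tcp_rot: [-3.141, 0.0, 2.067]
contact_force: [0.2, -0.0, -0.4]
opening: 0.003
grasp_force: 0.0
clock: 10.38
eef_pos: [481.0, -336.0, 33.6]
tcp_rot: [-3.141, -0.002, 2.069]
contact_force: [-0.5, 0.6, 0.6]
opening: 0.002
grasp_force: 0.0
tcp V [-143.3    1.5] z 33.6 yaw 0.001
top roller y(x=-40)=-1.0 ang=-0.011 z=23.8 xspan -86.5..47.5 n=875
scene roller y(x=-40)=8.1 ang=-0.465 z=17.1 xspan -91.6..-22.7 n=103
```

View pics/s2.png

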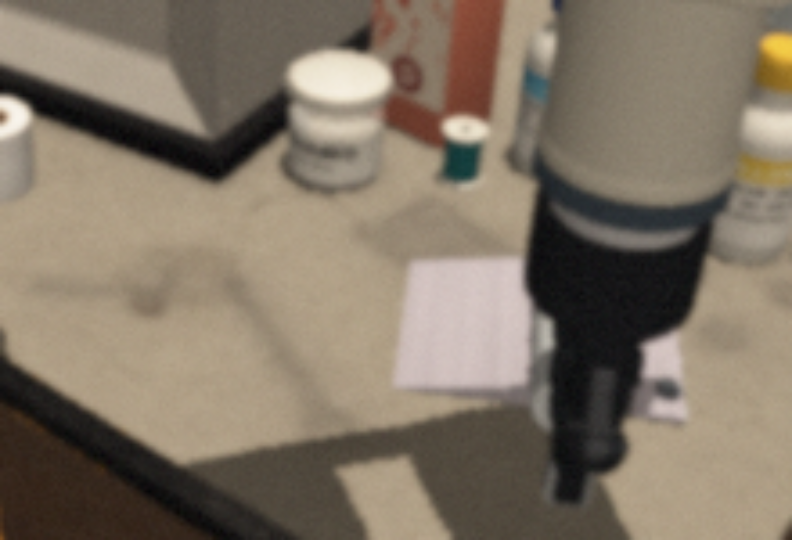

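The shut fingers stand beyond the free end, tip at (570,495), clear of the block. I'll push along the groove (+y tool) and watch the force.

```bash
python3 -m inch '[[0,0,0,-0.06,0.2,-0.15,1],[0,0,0,0,0.2,0,1],[0,0,0,0,0.2,0,1],[0,0,0,0,0.2,0,1],[0,0,0,0,0.2,0,1],[0,0,0,0,0.2,0,1],[0,0,0,0,0.2,0,1]]'; python3 -m inch '[[0,0,0,0,0.12,0,1],[0,0,0,0,0.12,0,1],[0,0,0,0,0.12,0,1],[0,0,0,0,0.12,0,1],[0,0,0,0,0.12,0,1]]';  python3 where.py 25
```

```text
clock: 11.12
eef_pos: [513.3, -321.5, 38.5]
tcp_rot: [-3.141, -0.0, 2.069]
contact_force: [-2.3, -2.6, 2.2]
opening: -0.001
grasp_force: 1.5
clock: 11.53
eef_pos: [526.3, -314.5, 38.5]
tcp_rot: [-3.141, -0.0, 2.069]
contact_force: [-2.4, -1.9, 2.1]
opening: -0.001
grasp_force: 1.4
tcp V [-93.2  -1.2] z 38.5 yaw 0.001
top roller y(x=-40)=-1.1 ang=-0.005 z=23.8 xspan -65.6..48.5 n=636
scene roller y(x=-40)=22.5 ang=-0.314 z=19.7 xspan -99.8..30.2 n=162
```

```bash
python3 -m inch '[[0,0,0,0,0.08,0,1],[0,0,0,0,0.08,0,1],[0,0,0,0,0.08,0,1],[0,0,0,0,0.06,0,1]]'; python3 -m inch '[[0,0,0,0,0.05,0,1],[0,0,0,0,0.05,0,1]]'; python3 where.py 25 | grep -v scene
```

```text
clock: 11.97
eef_pos: [533.0, -310.9, 38.5]
tcp_rot: [-3.142, -0.0, 2.069]
contact_force: [-1.7, -1.0, 0.9]
opening: 0.002
grasp_force: 1.1
clock: 12.13
eef_pos: [535.1, -309.7, 38.5]
tcp_rot: [-3.142, -0.0, 2.069]
contact_force: [-1.9, -0.6, 0.6]
opening: 0.002
grasp_force: 1.1
tcp V [-83.2  -1.2] z 38.5 yaw 0.001
top roller y(x=-40)=-0.7 ang=-0.011 z=23.7 xspan -55.5..48.0 n=586
```

```bash
python3 -m inch '[[0,0,0,0,0.05,0,1],[0,0,0,0,0.05,0,1]]'|grep -E 'eef|contact'; python3 -m inch '[[0,0,0,0,0.05,0,1],[0,0,0,0,0.05,0,1]]'|grep -E 'eef|contact'
```

```text
eef_pos: [537.3, -308.6, 38.5]
contact_force: [-1.3, -1.0, 0.4]
eef_pos: [539.5, -307.3, 38.5]
contact_force: [-1.9, -1.2, 0.5]
```

```bash
python3 -m inch '[[0,0,0,0,0.05,0,1],[0,0,0,0,0.05,0,1]]'|grep -E 'eef|contact'; python3 -m inch '[[0,0,0,0,0.05,0,1],[0,0,0,0,0.05,0,1]]'|grep -E 'eef|contact'; python3 where.py 25 | grep -v scene
```

```text
eef_pos: [540.0, -306.9, 38.4]
contact_force: [-13.7, -10.9, 4.0]
eef_pos: [540.4, -306.6, 38.3]
contact_force: [-22.5, -19.0, 8.8]
tcp V [-77.1  -1. ] z 38.3 yaw 0.002
top roller y(x=-40)=-0.4 ang=-0.013 z=23.7 xspan -50.2..48.7 n=541
```

The force jumped to about 30 N, so the roller is against the stop. I'll back off and check.

```bash
python3 -m inch '[[0,0,0,0,-0.1,0,1],[0,0,0,0,-0.2,0,1],[0,0,0,0,-0.5,0,1],[0,0,0,0,-1,0,1],[0,0,0,0,-1,0,1],[0,0,0,0,-0.5,-1,1],[0,0,0,0,-0.5,-1,1],[0,0,0,0,-0.5,-1,1]]'; python3 -m inch '[[0,0,0,1,-0.5,-0.5,1],[0,0,0,1,0,-0.5,1],[0,0,0,1,0,-0.5,1],[0,0,0,1,0,-0.5,1],[0,0,0,1,0,0,1],[0,0,0,1,0,0,1],[0,0,0,1,0,0,1],[0,0,0,0.5,0,0,1]]'; python3 where.py 25
python3 - <<'E'
from h import *
f=grab_frame("scene"); a=f["pixels"][160:280,240:400,::-1]
g=grab_frame("top")["pixels"][130:250,280:440,::-1]
cv2.imwrite("pics/e.png",cv2.resize(np.vstack([a,g]),None,fx=2.5,fy=2.5,interpolation=2))
E
```

```text
clock: 13.67
eef_pos: [448.1, -356.5, 114.0]
tcp_rot: [-3.142, -0.001, 2.068]
contact_force: [0.3, -0.6, 0.4]
opening: 0.001
grasp_force: 0.0
clock: 14.33
eef_pos: [346.8, -195.5, 163.4]
tcp_rot: [-3.141, -0.001, 2.069]
contact_force: [-1.1, 0.2, 0.3]
opening: 0.003
grasp_force: 0.0
tcp V [-194.3  189. ] z 163.4 yaw 0.001
top roller y(x=-40)=-1.2 ang=-0.002 z=23.6 xspan -63.1..47.5 n=870
scene roller y(x=-40)=-0.1 ang=0.004 z=23.9 xspan -65.3..44.0 n=896
```

View pics/e.png

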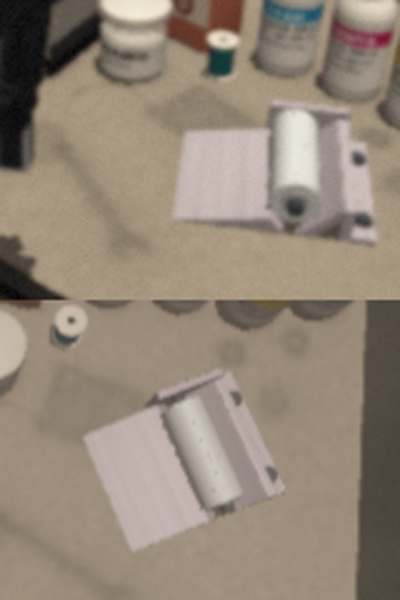

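The roller lies in the groove with its far end at the stop plate: (295,108) in the upper view and (185,400) in the lower one. I'll check the remaining gap from the body's near end.

Run:
```python
from h import *
c,s=np.cos(.497),np.sin(.497)
for n in("top","scene"):
    f=grab_frame(n);P=cloud(f);dx,dy=P[...,0]-607.7,P[...,1]+269;X=c*dx+s*dy;Y=-s*dx+c*dy;Z=P[...,2]
    m=(abs(Y)<10)&(Z>36)&(X>-120)&(X<48); print(n,np.percentile(X[m],[0,1,2,5,95,98,99,100]).round(1),m.sum())
    k=(abs(Y)<6)&(Z>18)&(Z<31)&(X<-40)&(X>-110); print("journal",np.sort(X[k])[:8].round(1))
print(r.sense()["clock"])
```

```text
top [-55.  -54.1 -53.2 -50.2  39.3  42.3  43.7  44.3] 376
journal [-65.  -64.6 -64.1 -63.8 -63.2 -63.  -62.5 -62.1]
scene [-56.9 -56.4 -56.  -55.3  38.7  42.   43.7  45.5] 313
journal [-66.9 -66.5 -66.3 -65.9 -65.8 -65.8 -65.7 -65.6]
14.6333
```

The body's near end is at about x = -55.5 and the journal end at about -65.5, which matches contact with the stop.

```bash
python3 -c "
from rig import r
print(r.sign_off())"
```

```text
the job is handed in; nothing more can be done
None
```

I handed the job in at about 14.6 s: the roller was rolled up the ramp into the V-groove and slid against the end stop. My camera check put it about 0.5 mm from fully home, the gripper was clear of the block, and the tape roll and spools were not touched. The judge's result was not shown.

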